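# Hood a warming rack and hold the heat dial

### The job

Warm the doughnut on the rack: hang the copper hood astride the rack's bar, ridge along the bar, and let go of it so that it hangs there by itself. Then turn the timer's spring-return dial by its red post, past the green and yellow notches to the red third one, and hold it there against its spring: finish while still holding it at the red mark. Leave the pastries, the card, the mug and the sugar jar where they are.

Things in the scene. Friction and masses are not known exactly. Their poses are not given: they have to be found in the camera images.
- rack: warming rack, fixed to the counter: dark heated plate, white on top, 110 x 220 x 20 mm (x, y, z) with a steel post at each y end (local y = -100 and +100 mm) carrying a horizontal steel bar, 12 mm thick, along the rack's local y. Origin at the centre of the plate's underside, on the counter; z up. Black balls of 20 mm cap the posts (top at 160 mm).
- bar_mid (a point): middle of the rack's bar, on its centre line, 150 mm above the counter; y runs along the bar. 186 mm of bar is free between the posts.
- hood: loose copper heat hood, 0.17 to 0.35 kg, 3 mm sheet, 90 mm long along local y: inverted U, open below and at the ends. Roof of two 45 degree panels, then skirts splaying to the feet it stands on. Origin under its centre at foot level, z up. Inner width 28 mm at the eaves (47 mm up), 62 at the feet; 68 outside; 97 tall with grip.
- hood_ridge (a point): middle of the hood's ridge line, in the middle of the sheet, 63 mm above the feet; axes as the hood's. With the hood hung and the bar up inside the roof, this point is about 10 mm above the bar's centre line.
- hood_grip (a point): centre of the hood's black square grip post, 18 x 18 mm across local x and y, standing on the ridge up to 97 mm above the feet; this point is 81 mm above the feet. Free all round, to be pinched from above along x or y.
- timer: white timer box, fixed to the counter, 150 x 150 x 50 mm, with a flat round steel dial of 108 mm diameter on top. Flat ticks on the box top around the dial: black at rest, then green (first notch), yellow (second), red and wider (third). Origin at the centre of its underside; at yaw 0 the ticks lie on the robot's side (-x). z up.
- dial_axis (a point): point on the dial's vertical axis, on the dial's top face, 58 mm above the counter
- dial_post: red upright finger post of the dial, 14 mm diameter, 38 mm tall (58 to 96 mm above the counter), 45 mm from the dial's axis; carried round by the dial, and also free to spin on its own axis; free all round. Origin at the centre of its foot. A black pointer line runs from the axis under the post towards the ticks. At rest it lies at 135 degrees counterclockwise from the timer's local +x.
- post_mid (a point): point on the finger post's axis 20 mm above the dial, 78 mm above the counter
- dial (a joint): turn of the dial, rad: 0 at rest, grows counterclockwise seen from above. Notches felt at 0.4 (green), 0.8 (yellow) and 1.2 (red, third); hard stop at 1.5. A spring always turns it back to 0 when let go, from every notch. At the post the push needed is about 2 N at rest, 5 to 6 N at the third notch; some 1.5 N harder just past each notch and easier just before it.
- donut_a: glazed ring doughnut, 82 mm across, 30 mm high, lying on the rack's plate under the bar; origin at the centre of its underside
- donut_b: golden ring doughnut, 82 mm across, 30 mm high, on the counter
- muffin_a: dark muffin in a white paper cup, 74 mm across, 66 mm high
- muffin_b: brown muffin in a white paper cup, 74 mm across, 66 mm high
- shaker: clear sugar jar with a steel cap, 56 mm across, 120 mm high
- cup: white mug, 80 mm across, 70 mm high, handle on one side
- card: blank white card standing in a wooden foot, 75 mm wide, 80 mm high
Not all that is in view belongs to the job. Leave any blue look-alike of the hood alone.

How it is judged:
By the outcome, as a careful person would: the job done as asked, in the order asked, and still so for the second after the job is handed in, while the arm keeps its last pose, push and grip.
It also fails if it takes over 58 s, if anything falls off the work surface, if the arm or the gripper's body presses on something with over 40 N, if the wrist force passes 120 N, or if a joint passes its speed limit or range.

### The arm

A 7-joint arm with a two-finger parallel gripper is mounted at the origin on the work surface. World frame = base frame: x ahead of the robot, y to its left, z up, the work surface at z = 0. Lengths are in m, angles in rad, forces in N, time in s.
With the tool pointing down it reaches from about 0.35 to 0.9 m from the base axis. Payload 8.1 kg.
Tool frame: the origin (TCP) lies midway between the tips of the shut fingers; the grasp point (between the pads) lies 19 mm behind it; z points along the fingers, y is the line along which they close (so a half turn about z gives the same grasp; the last joint's range is limited). The gripper opens to 92 mm and grips with 3 to 60 N. Pads are 19 mm wide; open, the fingers measure 130 mm over their backs; the gripper's body (75 mm by 190 mm) begins 47 mm behind the grasp point.
Start: joints at [-1.367, 0.434, 0.025, 1.573, -0.012, 1.134, -0.075], TCP at [0.189, 0.596, 0.227] pointing down, gripper open.
Joint ranges: [-2.62, 2.62], [-0.44, 2.09], [-1.27, 1.32], [0.08, 2.57], [-1.32, 4.46], [0.12, 2], [-2.74, 2.74]. Speed limits (rad/s): [2.22, 2.22, 3.01, 3.01, 3.14, 3.14, 3.14].

### API

Orientations are given as a rotation vector (axis times angle).
In Python, from cell import arm gives the robot as it stands.
- The arm moves only by the tool carry_out, never from a script. Its arguments are lists of equal length, an entry for each row: "claw": the finger opening in cm, from 0 to 9.18; "delta_pos": the shift along the tool's x, y, z in cm, a list of three; "angular": the turn, a rotation vector about the tool's x, y, z in rad, a list of three. In form: {"claw": [claw, ...], "delta_pos": [[dx, dy, dz], ...], "angular": [[ax, ay, az], ...]}. A call has 1 to 20 rows; each row shifts and turns the commanded pose from where the row before left it, along the tool's axes as they then stand; what a row does not reach is not made up. A row lasts 1/10 s, in which the tool goes at most 50 mm and 8.59 degrees, less where a joint would pass 70% of its speed; a pose out of reach is approached as far as the arm can. A call with a gripper value outside its range is refused whole. The fingers move at their own pace and stop on an object; "force" is the grip in N (left out, the last holds). Time passes only in rows, so rows that do not move let the fingers close. It gives the time, the measured TCP pose, the force, the opening and the grip force at its end, in the units of the state.
- arm.observe(): the state, without advancing time (a new reading comes with each control period).
- arm.get_image(name): name is "side" or "top"; returns a dict with "frame" (400x640x3 uint8, red, green, blue), "mtx" (3x3 intrinsics, pixels), "T" (4x4, takes a point from camera to world coordinates). Camera axes: x right, y down, z forward; pixel columns grow to the right and rows downward; lengths in m; the calibration is good to about 2 mm. A picture is of the moment at which its call begins. There is no depth.
- arm.sign_off(): hands the job in; it is judged then, once.
Trained networks look in a picture, given as the dict that the camera call returned (one of the last four; its "shot" number tells which), for a name from the list of things; names that differ only in an ending like _2 or _b are one class to them, and where a whole thing is asked for, a point or a joint stands for the part that bears it (a point fixed in the world has none). Each returns a list of dicts, best first, with "conf" (0 to 1); they miss things now and then, are a little off and sometimes report something else, mostly with a low value. They report only what shows in the picture. A call takes as long as a camera call. They do not tell look-alikes from the thing itself.
- arm.look_for(label, picture): "centre" ([column, row] as shares, 0 to 1, of the picture: columns of its width, rows of its height, amid what is visible of it).
- arm.trace(label, picture): "region" (400x640 bool, what is visible of it) and "centre" ([column, row] as shares, 0 to 1, of the picture: columns of its width, rows of its height, amid what is visible of it).
- arm.place_of(label, picture): "centre" ([column, row] as shares, 0 to 1, of the picture: columns of its width, rows of its height: a listed point, or the origin of a listed thing).
The state is a dict: "clock": time; "joints": joint angles; "dq": joint speeds; "joint_efforts": joint torques, N m; "position": TCP position; "ee_rot": TCP orientation; "force": force on the tool from outside, world axes, zero at the start; "ft_torque": the same for the moment, N m; "width": opening from 0.0 (shut) to 1.0 (fully open); "gripper_force": force on a finger pad.
Only numpy, scipy, OpenCV 4.12 (cv2) and the standard library are available. Lean on these libraries where they do the work, as an engineer would, in place of code of your own. Each camera call takes 0.05 s, during which the arm holds its last target. There are 200 camera calls.

## Working session

There is one attempt and no reset: what is moved stays moved. The work goes in short steps, Python scripts to look and compute and a tool call to move; the robot and the scene stay as the last step left them, time stands still between calls to the robot, and variables do not carry over. Pictures are saved under pics/ and viewed, at most 10 in all, crops included, and the job is handed in when it is done.

Besides the shell and the picture viewer there is one more tool, called after ">>>" as name(argument=value, ...) on one line, values as JSON. carry_out: Moves the arm, as the interface text tells. Its arguments: {"type":"object","properties":{"claw":{"type":"array","items":{"type":"number"}},"delta_pos":{"type":"array","items":{"type":"array","items":{"type":"number"}}},"angular":{"type":"array","items":{"type":"array","items":{"type":"number"}}},"force":{"type":"number"}},"required":["claw","delta_pos","angular"]}

```bash
mkdir -p pics
cat > h.py <<'E'
import numpy as np, cv2
from cell import arm
from scipy.spatial.transform import Rotation as R
def ray(p,c):
    K=np.array(p["mtx"]);T=np.array(p["T"])
    d=T[:3,:3]@np.linalg.solve(K,[c[0]*640,c[1]*400,1]);return T[:3,3],d/np.linalg.norm(d)
def atz(p,c,z):
    o,d=ray(p,c);return o+d*(z-o[2])/d[2]
def tri(a,ca,b,cb):
    o1,d1=ray(a,ca);o2,d2=ray(b,cb)
    A=sum(np.eye(3)-np.outer(d,d) for d in(d1,d2));v=sum((np.eye(3)-np.outer(d,d))@o for o,d in((o1,d1),(o2,d2)))
    x=np.linalg.solve(A,v);return x,np.linalg.norm(np.cross(d1,d2)@(o2-o1))/np.linalg.norm(np.cross(d1,d2))
def save(p,n,s=1,crop=None):
    f=p["frame"]
    if crop: f=f[crop[1]:crop[3],crop[0]:crop[2]]
    cv2.imwrite("pics/"+n,cv2.resize(f,None,fx=s,fy=s,interpolation=cv2.INTER_CUBIC)[:,:,::-1])
E
python3 - <<'E'
from h import *
t=arm.get_image("top");s=arm.get_image("side")
save(t,"t0.png",1.25);save(s,"s0.png",1.25)
print(np.round(t["T"],3),np.round(s["T"],3),t["mtx"])
zs=dict(rack=0,bar_mid=.15,hood=0,hood_ridge=.063,hood_grip=.081,timer=0,dial_axis=.058,dial_post=.058,post_mid=.078,donut_a=0,donut_b=0,muffin_a=0,muffin_b=0,shaker=0,cup=0,card=0)
for n,z in zs.items():
    print(n)
    for nm,p in(("t",t),("s",s)):
        for r in arm.place_of(n,p)[:3]:
            print("  ",nm,round(r["conf"],2),np.round(np.array(r["centre"])*[640,400]),np.round(atz(p,r["centre"],z),3))
o=arm.observe();print({k:np.round(v,3) for k,v in o.items()})
print(R.from_rotvec(o["ee_rot"]).as_matrix().round(3))
E
```

```text
[[ 0.024 -0.99   0.142  0.369]
 [-1.    -0.026 -0.011  0.032]
 [ 0.015 -0.142 -0.99   1.622]
 [ 0.     0.     0.     1.   ]] [[ 0.946 -0.218  0.239  0.301]
 [-0.323 -0.646  0.691 -0.893]
 [ 0.004 -0.732 -0.682  1.023]
 [ 0.     0.     0.     1.   ]] [[445.97921966   0.         320.49469738]
 [  0.         445.97921966 205.57718556]
 [  0.           0.           1.        ]]
rack
   t 0.73 [366. 205.] [ 0.608 -0.153  0.   ]
   t 0.17 [215. 247.] [0.443 0.391 0.   ]
   s 0.55 [346. 267.] [ 0.602 -0.168  0.   ]
bar_mid
   t 0.81 [369. 198.] [ 0.612 -0.148  0.15 ]
   s 0.78 [352. 228.] [ 0.622 -0.15   0.15 ]
   s 0.33 [411. 333.] [ 0.632 -0.492  0.15 ]
hood
   t 0.95 [379. 258.] [ 0.417 -0.202  0.   ]
   t 0.7 [336. 253.] [ 0.431 -0.045  0.   ]
   s 0.81 [288. 293.] [ 0.413 -0.201  0.   ]
   s 0.57 [282. 254.] [ 0.432 -0.054  0.   ]
hood_ridge
   t 0.8 [337. 257.] [ 0.415 -0.048  0.063]
   t 0.59 [379. 256.] [ 0.421 -0.194  0.063]
   s 0.73 [287. 279.] [ 0.417 -0.196  0.063]
   s 0.63 [281. 240.] [ 0.433 -0.055  0.063]
hood_grip
   t 0.7 [380. 253.] [ 0.43  -0.195  0.081]
   t 0.68 [337.
[... 1714 characters left out ...]
2   0.   ]
card
   t 0.5 [295. 156.] [0.786 0.115 0.   ]
   s 0.81 [363. 194.] [0.772 0.118 0.   ]
{'clock': np.float64(1.7), 'joints': array([-1.367,  0.434,  0.025,  1.573, -0.012,  1.134, -0.075]), 'dq': array([-0.001, -0.   ,  0.   ,  0.   , -0.001,  0.003,  0.   ]), 'joint_efforts': array([-0.0000e+00, -6.6765e+01,  9.8400e-01, -3.1481e+01, -6.1000e-02,
        3.3000e-02,  0.0000e+00]), 'position': array([0.189, 0.596, 0.227]), 'ee_rot': array([-0.48 , -3.105, -0.   ]), 'force': array([0.392, 0.636, 0.62 ]), 'ft_torque': array([-0.005,  0.061, -0.028]), 'gripper_force': np.float64(0.0), 'width': np.float64(1.004)}
[[-0.953  0.302 -0.   ]
 [ 0.302  0.953  0.   ]
 [ 0.     0.    -1.   ]]
```

View pics/t0.png

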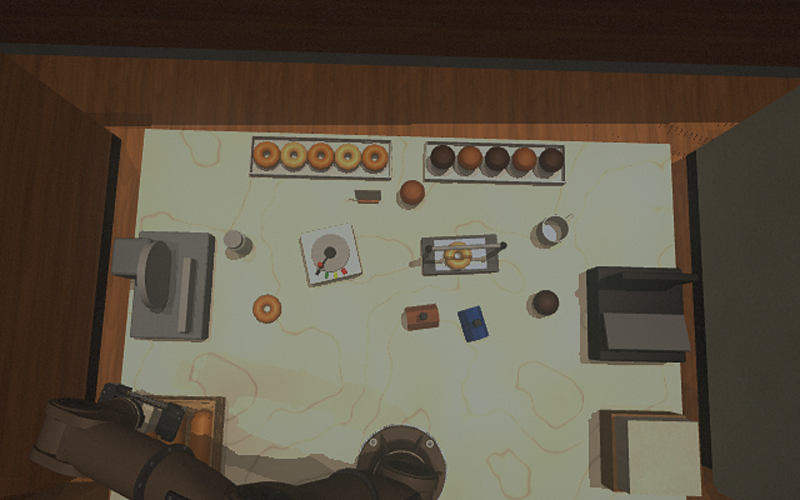

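View pics/s0.png

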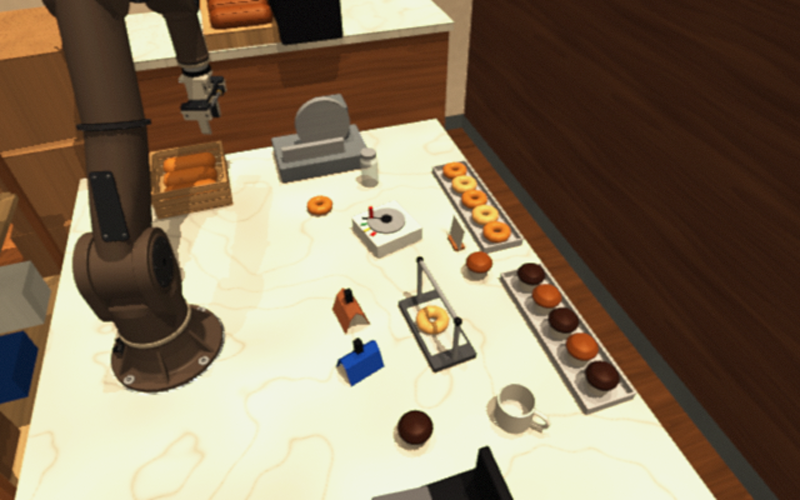

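The top view shows the copper hood at about (336,253) px of 640x400, the blue look-alike at (379,258), the rack at (367,203) and the timer at (264,202). The red post is at its lower left, by the black tick. Next I'll zoom in to get the yaws.

Run:
```python
from h import *
t=arm.get_image("top");s=arm.get_image("side")
save(t,"t1.png",4.4,(235,172,412,272));save(s,"s1.png",4.2,(250,155,390,297))
for n,p in(("t",t),("s",s)):
    for l in("hood","dial_post","rack"):
        for r in arm.trace(l,p)[:2]:
            m=r["region"];ys,xs=np.nonzero(m)
            print(n,l,round(r["conf"],2),m.sum(),xs.min(),xs.max(),ys.min(),ys.max(),p["frame"][m].mean(0).round(),
             cv2.minAreaRect(np.c_[xs,ys].astype(np.float32)))
```

```text
t hood 0.96 444 325 350 243 262 [99. 70. 53.] ((337.61065673828125, 252.71722412109375), (18.19768524169922, 25.168933868408203), 84.80557250976562)
t hood 0.62 464 367 390 245 272 [53. 62. 80.] ((378.4405822753906, 259.0567626953125), (25.953081130981445, 18.600934982299805), 72.89727020263672)
t rack 0.75 1628 337 404 188 220 [105. 103.  97.] ((370.46771240234375, 203.33425903320312), (31.73775863647461, 67.50173950195312), 88.40885925292969)
s hood 0.84 928 269 307 270 309 [ 49.  78. 133.] ((287.4558410644531, 286.9264831542969), (32.58473205566406, 36.872196197509766), 59.03623962402344)
s hood 0.66 495 267 289 230 264 [138.  79.  46.] ((276.36865234375, 246.361328125), (31.655996322631836, 21.506746292114258), 64.98310089111328)
s rack 0.77 2075 319 380 205 297 [138. 131. 110.] ((344.5000305175781, 251.50003051757812), (91.67877960205078, 39.80200958251953), 63.43495178222656)
```

View pics/t1.png

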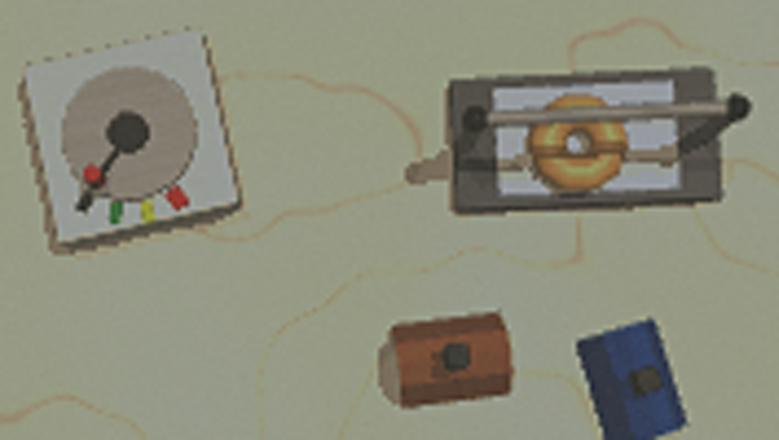

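View pics/s1.png

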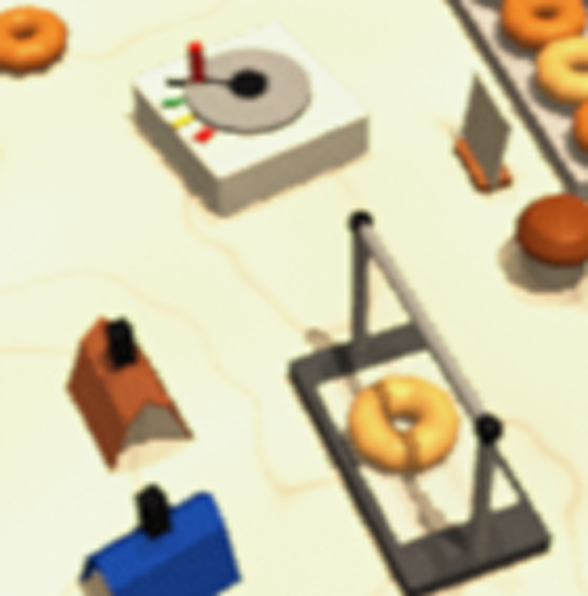

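```bash
cat >> h.py <<'E'
def ct(x,y): return np.array([(235+x/4.4)/640,(172+y/4.4)/400])
def cs(x,y): return np.array([(250+x/4.2)/640,(155+y/4.2)/400])
E
python3 - <<'E'
from h import *
t=arm.get_image("top");s=arm.get_image("side")
P=lambda n,a:print(n,np.round(a,4))
b=[]
for n,a,c in(("ballL",(474,117),(361,222)),("ballR",(739,106),(488,428))):
    x,e=tri(t,ct(*a),s,cs(*c));P(n,[*x,e]);P(" top/side@.15",[*atz(t,ct(*a),.15)[:2],*atz(s,cs(*c),.15)[:2]]);b.append(x)
d=b[0]-b[1];P("bar mid,len,angle deg of y axis",[*(b[0]+b[1])/2,np.hypot(*d[:2]),np.degrees(np.arctan2(d[1],d[0]))])
x,e=tri(t,ct(457,354),s,cs(120,326));P("grip top",[*x,e]);P(" @.097",[*atz(t,ct(457,354),.097)[:2],*atz(s,cs(120,326),.097)[:2]])
P("grip base side@.066",atz(s,cs(122,358),.066))
for nm,pts,z in(("foot+x",((392,327),(500,313)),0),("foot-x",((405,407),(511,392)),0)):
    q=[atz(t,ct(*p),z) for p in pts];P(nm,q);dd=q[0]-q[1];P(" len ang",[np.hypot(*dd[:2]),np.degrees(np.arctan2(dd[1],dd[0]))])
q=[atz(s,cs(*p),.063) for p in((103,320),(150,403))];P("ridge side",q);dd=q[0]-q[1];P(" len,ang",[np.hypot(*dd[:2]),np.degrees(np.arctan2(dd[1],dd[0]))])
q=[atz(s,cs(*p),0) for p in((70,387),(112,468))];P("side foot",q);dd=q[0]-q[1];P(" len,ang",[np.hypot(*dd[:2]),np.degrees(np.arctan2(dd[1],dd[0]))])
a=atz(t,ct(128,132),.06);a2=atz(s,cs(249,83),.06);P("dial",[*a,*a2])
pt=[atz(t,ct(93,173),.096),atz(s,cs(196,46),.096),atz(s,cs(197,80),.058)]
for p in pt:
    v=p-(a+a2)/2;P("post",[*p,np.hypot(*v[:2]),np.degrees(np.arctan2(v[1],v[0]))])
for n,u,w in(("black",(83,201),(180,82)),("green",(116,211),(174,102)),("yel",(148,210),(183,121)),("red",(178,198),(205,134))):
    for p in(atz(t,ct(*u),.05),atz(s,cs(*w),.05)):
        v=p-(a+a2)/2;P(n,[*p,np.hypot(*v[:2]),np.degrees(np.arctan2(v[1],v[0]))])
c=[atz(t,ct(*p),.05) for p in((26,66),(203,30),(240,206),(58,243))];P("box corners",c)
E
```

```text
ballL [ 6.062e-01 -5.830e-02  1.487e-01  3.000e-04]
 top/side@.15 [ 0.6061 -0.0582  0.6056 -0.0595]
ballR [ 6.195e-01 -2.599e-01  1.517e-01  2.000e-04]
 top/side@.15 [ 0.6199 -0.2602  0.62   -0.2586]
bar mid,len,angle deg of y axis [ 0.6128 -0.1591  0.1502  0.202  93.7686]
grip top [ 0.4291 -0.0515  0.0954  0.0009]
 @.097 [ 0.4286 -0.0514  0.4293 -0.0531]
grip base side@.066 [ 0.4277 -0.0553  0.066 ]
foot+x [[ 0.4532 -0.0027  0.    ]
 [ 0.4669 -0.0917  0.    ]]
 len ang [9.00000e-02 9.87611e+01]
foot-x [[ 0.3881 -0.0149  0.    ]
 [ 0.4024 -0.1017  0.    ]]
 len ang [8.80000e-02 9.93464e+01]
ridge side [[ 0.4237 -0.0125  0.063 ]
 [ 0.4367 -0.0993  0.063 ]]
 len,ang [8.78000e-02 9.85438e+01]
side foot [[ 0.3927 -0.013   0.    ]
 [ 0.4047 -0.0969  0.    ]]
 len,ang [8.48000e-02 9.82003e+01]
dial [0.6012 0.2143 0.06   0.6029 0.2144 0.06  ]
post [5.627000e-01 2.361000e-01 9.600000e-02 4.500000e-02 1.510852e+02]
post [5.636000e-01 2.328000e-01 9.600000e-02 4.260000e-02 1.543338e+02]
post [5.629000e-01 2.345000e-01 5.800000e-02 4.400000e-02 1.527296e+02]
black [5.456000e-01 2.492000e-01 5.000000e-02 6.640000e-02 1.482564e+02]
black [5.507000e-01 2.459000e-01 5.000000e-02 6.030000e-02 1.484374e+02]
green [5.382000e-01 2.224000e-01 5.000000e-02 6.440000e-02 1.727919e+02]
green [5.390000e-01 2.222000e-01 5.000000e-02 6.350000e-02 1.728847e+02]
yel [ 5.396000e-01  1.967000e-01  5.000000e-02  6.480000e-02 -1.642648e+02]
yel [ 5.399000e-01  1.963000e-01  5.000000e-02  6.470000e-02 -1.638539e+02]
red [ 5.500000e-01  1.730000e-01  5.000000e-02  6.650000e-02 -1.415763e+02]
red [ 5.528000e-01  1.748000e-01  5.000000e-02  6.310000e-02 -1.412488e+02]
box corners [[0.6547 0.3003 0.05  ]
 [0.6883 0.1579 0.05  ]
 [0.5448 0.1229 0.05  ]
 [0.5112 0.2677 0.05  ]]
```

>>> carry_out(claw=[6,6,6,6,6,6,6,6,6,6,6,6,6,6,6,6,6,6,6,6], delta_pos=[[-1,-1.4,0.1],[-2.1,-2.7,0.1],[-2.1,-2.7,0.1],[-2.1,-2.7,0.1],[-2.1,-2.7,0.1],[-2.1,-2.7,0.1],[-2.1,-2.7,0.1],[-2.1,-2.7,0.1],[-2.1,-2.7,0.1],[-2.1,-2.7,0.1],[-2.1,-2.7,0.1],[-2.1,-2.7,0.1],[-2.1,-2.7,0.1],[-2.1,-2.7,0.1],[-2.1,-2.7,0.1],[-2.1,-2.7,0.1],[-2.1,-2.7,0.1],[-2.1,-2.7,0.1],[-2.1,-2.7,0.1],[-2.1,-2.7,0.1]], angular=[[0,0,0],[0,0,0],[0,0,0],[0,0,0],[0,0,0],[0,0,0],[0,0,0],[0,0,0],[0,0,0],[0,0,0],[0,0,0],[0,0,0],[0,0,0],[0,0,0],[0,0,0],[0,0,0],[0,0,0],[0,0,0],[0,0,0],[0,0,0]], force=40)

```text
clock: 4.2
position: [0.4199, -0.0314, 0.207]
ee_rot: [0.48, 3.104, 0.001]
force: [0.7, 0.5, 0.8]
width: 0.654
gripper_force: 0.0
```

>>> carry_out(claw=[6,6,6,6,6,6,6,6,6,6], delta_pos=[[0,0,0],[0,0,0],[0,0,0],[0,0,0],[0,0,0],[0,0,0],[0,0,0],[0,0,0],[0,0,0],[0,0,0]], angular=[[0,0,0.139],[0,0,0.139],[0,0,0.139],[0,0,0.139],[0,0,0.139],[0,0,0.139],[0,0,0.139],[0,0,0.139],[0,0,0],[0,0,0]])

```text
clock: 5.2
position: [0.4195, -0.03, 0.2068]
ee_rot: [2.041, 2.388, 0.0]
force: [-0.4, -0.1, -0.2]
width: 0.655
gripper_force: 0.0
```

```bash
cat >> h.py <<'E'
def go(tgt,ydeg=None):
    o=arm.observe();M=R.from_rotvec(o["ee_rot"]).as_matrix()
    th=np.degrees(np.arctan2(M[1,1],M[0,1]))
    print("t",round(o["clock"],2),"pos",np.round(o["position"],4),"yang",round(th,2),"tilt",np.round(M[:2,2],4),"F",np.round(o["force"],1),"w",round(o["width"]*9.18,2),"gf",round(o["gripper_force"],1))
    if tgt is not None: print("delta cm",np.round(M.T@(np.array(tgt)-o["position"])*100,2))
    if ydeg is not None: print("rz",round(-np.radians(ydeg-th),4))
E
python3 -c "
from h import *
go((.429,-.052,.064),8.7)"
```

```text
t 5.2 pos [ 0.4195 -0.03    0.2068] yang 8.95 tilt [0.0003 0.0002] F [-0.4 -0.1 -0.2] w 6.02 gf 0.0
delta cm [-2.32  0.59 14.28]
rz 0.0044
```

>>> carry_out(claw=[6,6,6,6,6,6,6,6,6,2.5,1,1,1,1,1,1], delta_pos=[[-1.1,0.3,0],[-1.2,0.3,0],[0,0,2],[0,0,3],[0,0,3],[0,0,3],[0,0,2],[0,0,1.2],[0,0,0],[0,0,0],[0,0,0],[0,0,0],[0,0,0],[0,0,0],[0,0,0],[0,0,0]], angular=[[0,0,0.004],[0,0,0],[0,0,0],[0,0,0],[0,0,0],[0,0,0],[0,0,0],[0,0,0],[0,0,0],[0,0,0],[0,0,0],[0,0,0],[0,0,0],[0,0,0],[0,0,0],[0,0,0]], force=30)

```text
clock: 6.8
position: [0.429, -0.0519, 0.0649]
ee_rot: [2.051, 2.38, 0.0]
force: [-0.4, 0.1, 2.8]
width: 0.195
gripper_force: 30.0
```

```bash
python3 -c "
from h import *
go((.6128,-.159,.25),3.8)
s=arm.get_image('side');save(s,'s2.png',5,(230,190,350,300))"
```

```text
t 6.8 pos [ 0.429  -0.0519  0.0649] yang 8.48 tilt [0.0003 0.0001] F [-0.4  0.1  2.8] w 1.79 gf 30.0
delta cm [-13.3   16.61 -18.51]
rz 0.0817
```

View pics/s2.png

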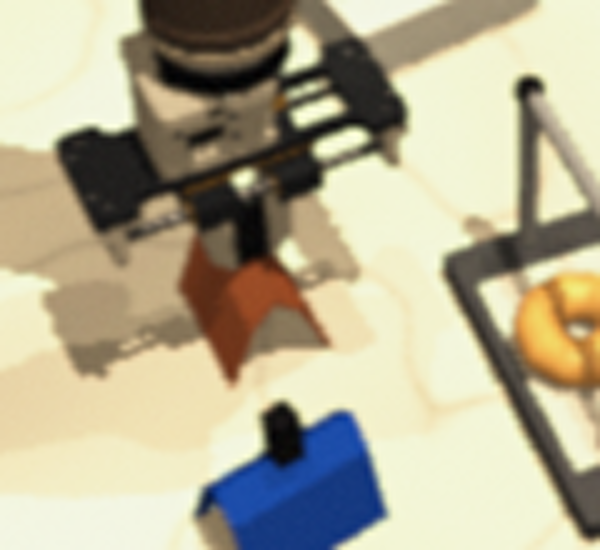

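The side picture shows the black grip squarely between the pads at about (279,238) px, with the hood upright. Next: lift, turn and move over the bar.

>>> carry_out(claw=[1,1,1,1,1,1,1,1,1,1,1,1,1,1,1,1,1,1,1,1], delta_pos=[[0,0,-0.5],[0,0,-1],[0,0,-2],[0,0,-3],[0,0,-3],[0,0,-3],[0,0,-3],[0,0,-2],[0,0,-1.5],[0,0,-0.5],[-0.7,0.8,0],[-1.4,1.8,0],[-1.8,2.3,0],[-2,2.5,0],[-2,2.5,0],[-2,2.5,0],[-1.6,2,0],[-1,1.2,0],[-0.6,0.7,0],[-0.2,0.3,0]], angular=[[0,0,0],[0,0,0],[0,0,0],[0,0,0],[0,0,0],[0,0,0],[0,0,0],[0,0,0],[0,0,0],[0,0,0],[0,0,0],[0,0,0],[0,0,0],[0,0,0],[0,0,0],[0,0,0.02],[0,0,0.02],[0,0,0.02],[0,0,0.02],[0,0,0]])

```text
clock: 8.85
position: [0.6114, -0.1613, 0.259]
ee_rot: [-2.146, -2.293, 0.002]
force: [0.0, 0.2, -4.0]
width: 0.193
gripper_force: 30.0
```

>>> carry_out(claw=[1,1,1], delta_pos=[[0,0,0],[0,0,0],[0,0,0]], angular=[[0,0,0],[0,0,0],[0,0,0]])

```text
clock: 9.15
position: [0.6111, -0.1601, 0.2599]
ee_rot: [-2.144, -2.296, -0.001]
force: [-0.5, -0.8, -2.3]
width: 0.19
gripper_force: 30.0
```

```bash
python3 -c "
from h import *
go((.6128,-.159,.162),3.8)
s=arm.get_image('side');save(s,'s3.png',5,(280,160,400,280))"
```

```text
t 9.15 pos [ 0.6111 -0.1601  0.2599] yang 3.93 tilt [0.     0.0006] F [-0.5 -0.8 -2.3] w 1.75 gf 30.0
delta cm [0.09 0.17 9.79]
rz 0.0023
```

View pics/s3.png

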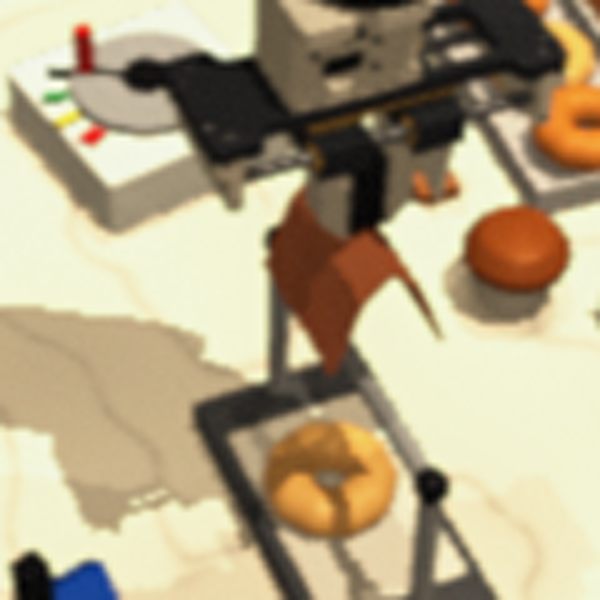

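The hood sits level over the bar, with its near end at about (347,225) px and the bar below it. Next: lower it.

>>> carry_out(claw=[1,1,1,1,1,1,1,1,1], delta_pos=[[0.1,0.2,0.5],[0,0,1],[0,0,1.5],[0,0,1.5],[0,0,1.5],[0,0,1.5],[0,0,1],[0,0,0.5],[0,0,0]], angular=[[0,0,0],[0,0,0],[0,0,0],[0,0,0],[0,0,0],[0,0,0],[0,0,0],[0,0,0],[0,0,0]])

```text
clock: 10.1
position: [0.6132, -0.1595, 0.169]
ee_rot: [-2.144, -2.295, 0.001]
force: [-1.1, 0.3, -2.6]
width: 0.195
gripper_force: 30.0
```

>>> carry_out(claw=[1,1,1,1], delta_pos=[[0,0,0.3],[0,0,0.2],[0,0,0.1],[0,0,0]], angular=[[0,0,0],[0,0,0],[0,0,0],[0,0,0]])

```text
clock: 10.5
position: [0.6135, -0.1596, 0.164]
ee_rot: [2.145, 2.296, 0.0]
force: [-0.8, -0.4, -1.9]
width: 0.196
gripper_force: 30.0
```

```bash
python3 -c "
from h import *
go((.6128,-.159,.162),3.8)"
```

```text
t 10.5 pos [ 0.6135 -0.1596  0.164 ] yang 3.89 tilt [0.0003 0.0001] F [-0.8 -0.4 -1.9] w 1.8 gf 30.0
delta cm [ 0.07 -0.07  0.2 ]
rz 0.0016
```

>>> carry_out(claw=[1,1,1,1], delta_pos=[[0,0,0.1],[0,0,0.1],[0,0,0.1],[0,0,0]], angular=[[0,0,0],[0,0,0],[0,0,0],[0,0,0]])

```text
clock: 10.9
position: [0.6136, -0.1597, 0.1636]
ee_rot: [2.145, 2.295, 0.003]
force: [-10.4, 4.1, 22.3]
width: 0.194
gripper_force: 30.0
```

>>> carry_out(claw=[1,1,2.2,2.6,3.4,4.5,6,6,6], delta_pos=[[0,0,-0.2],[0,0,0],[0,0,0],[0,0,0],[0,0,0],[0,0,0],[0,0,0],[0,0,0],[0,0,0]], angular=[[0,0,0],[0,0,0],[0,0,0],[0,0,0],[0,0,0],[0,0,0],[0,0,0],[0,0,0],[0,0,0]])

```text
clock: 11.8
position: [0.6135, -0.1596, 0.1627]
ee_rot: [-2.145, -2.296, 0.0]
force: [0.4, -0.5, -0.3]
width: 0.637
gripper_force: 0.0
```

>>> carry_out(claw=[6,6,6,6,6,6], delta_pos=[[0,0,-0.5],[0,0,-1.5],[0,0,-3],[0,0,-3],[0,0,-2],[0,0,0]], angular=[[0,0,0],[0,0,0],[0,0,0],[0,0,0],[0,0,0],[0,0,0]])

```text
clock: 12.4
position: [0.615, -0.1607, 0.2672]
ee_rot: [2.141, 2.291, 0.005]
force: [-0.0, -0.3, -0.0]
width: 0.657
gripper_force: 0.0
```

```bash
python3 -c "
from h import *
go((.563,.237,.264),-52.5)
s=arm.get_image('side');save(s,'s4.png',4,(250,150,400,290))"
```

```text
t 12.4 pos [ 0.615  -0.1607  0.2672] yang 3.87 tilt [ 0.0062 -0.0013] F [-0.  -0.3 -0. ] w 6.03 gf 0.0
delta cm [40.03 -2.51  0.24]
rz 0.9838
```

View pics/s4.png

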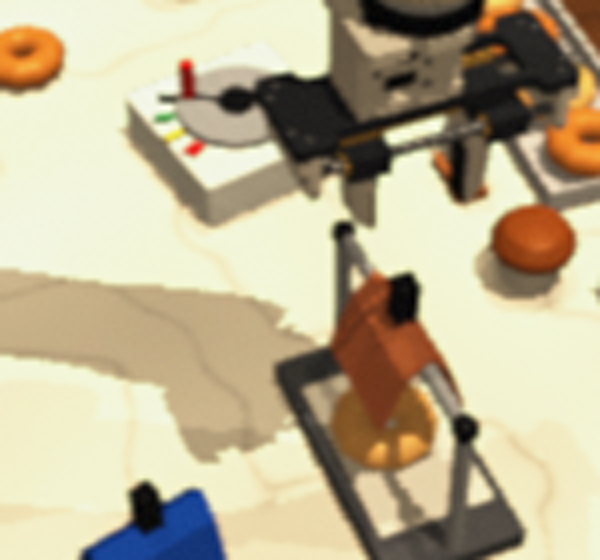

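The hood hangs astride the bar by itself, with its grip at about (351,223) px. Next: go to the timer's post.

>>> carry_out(claw=[4,4,4,4,4,4,4,4,4,4,4,4,4,4,4,4,4,4,4,4], delta_pos=[[2,-0.1,0],[4,-0.2,0],[4,-0.3,0],[4,-0.3,0],[4,-0.3,0],[4,-0.3,0],[4,-0.3,0],[4,-0.3,0],[4,-0.2,0],[4,-0.2,0],[2,0,0],[0,0,0],[0,0,0],[0,0,0],[0,0,0],[0,0,0],[0,0,0],[0,0,0],[0,0,0],[0,0,0]], angular=[[0,0,0],[0,0,0],[0,0,0],[0,0,0],[0,0,0],[0,0,0],[0,0,0],[0,0,0],[0,0,0],[0,0,0],[0,0,0.123],[0,0,0.123],[0,0,0.123],[0,0,0.123],[0,0,0.123],[0,0,0.123],[0,0,0.123],[0,0,0.123],[0,0,0],[0,0,0]])

```text
clock: 14.45
position: [0.5611, 0.2378, 0.2623]
ee_rot: [2.973, 1.015, -0.001]
force: [0.7, 0.2, -0.7]
width: 0.436
gripper_force: 0.0
```

```bash
python3 -c "
from h import *
go((.563,.237,.066),-52.5)
t=arm.get_image('top');s=arm.get_image('side')
save(s,'s5.png',4,(250,150,400,290))
for p in(t,s):
  for r in arm.place_of('hood_grip',p)[:3]: print(r['conf'],atz(p,r['centre'],.178).round(3))
"
```

```text
t 14.45 pos [0.5611 0.2378 0.2623] yang -52.28 tilt [-0.0007 -0.0007] F [ 0.7  0.2 -0.7] w 4.0 gf 0.0
delta cm [ 0.12  0.18 19.63]
rz 0.0038
0.93 [ 0.416 -0.179  0.178]
0.78 [ 0.608 -0.16   0.178]
0.59 [ 0.399 -0.267  0.178]
```

View pics/s5.png

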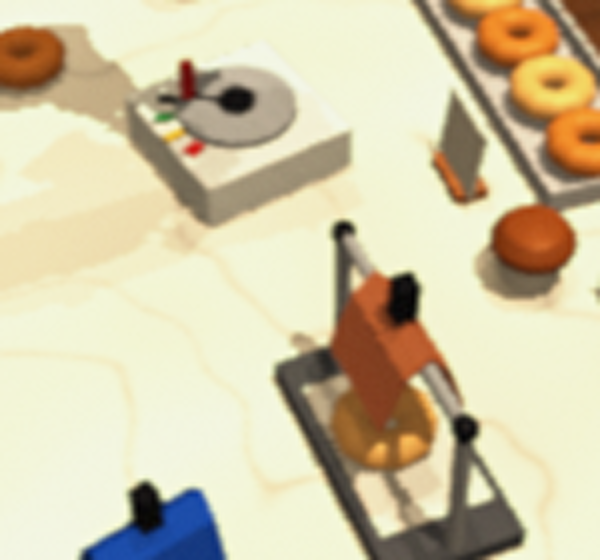

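The hood has kept its place, and the post at (297,170) px is free under the open fingers. Next: descend and pinch it.

>>> carry_out(claw=[4,4,4,4,4,4,4,4,4,2,0.8,0.8,0.8,0.8,0.8], delta_pos=[[0.1,0.2,2],[0,0,3],[0,0,3],[0,0,3],[0,0,3],[0,0,2.5],[0,0,2],[0,0,1],[0,0,0],[0,0,0],[0,0,0],[0,0,0],[0,0,0],[0,0,0],[0,0,0]], angular=[[0,0,0],[0,0,0],[0,0,0],[0,0,0],[0,0,0],[0,0,0],[0,0,0],[0,0,0],[0,0,0],[0,0,0],[0,0,0],[0,0,0],[0,0,0],[0,0,0],[0,0,0]], force=40)

```text
clock: 16.15
position: [0.5633, 0.2385, 0.0684]
ee_rot: [-2.972, -1.011, -0.001]
force: [-3.3, 4.3, 6.8]
width: 0.142
gripper_force: 40.0
```

```bash
python3 -c "
from h import *
go((.563,.237,.066),-52.5)
o=arm.observe();M=R.from_rotvec(o['ee_rot']).as_matrix();p=o['position']
c=np.array([.601,.2135]);v=p[:2]-c;print(np.hypot(*v),np.degrees(np.arctan2(v[1],v[0])))
a=np.radians(np.linspace(148.5,217.2,14));P=np.c_[c[0]+.045*np.cos(a),c[1]+.045*np.sin(a),0*a]
print((np.diff(P,axis=0)@M*100).round(2).tolist())
"
```

```text
t 16.15 pos [0.5633 0.2385 0.0684] yang -52.41 tilt [-0.      0.0023] F [-3.3  4.3  6.8] w 1.31 gf 40.0
delta cm [-0.11  0.1   0.24]
rz 0.0015
0.04525845248345228 146.489468143979
[[-0.38, 0.17, -0.0], [-0.36, 0.2, -0.0], [-0.34, 0.23, -0.0], [-0.32, 0.26, -0.0], [-0.29, 0.29, -0.0], [-0.27, 0.32, -0.0], [-0.24, 0.34, -0.0], [-0.2, 0.36, -0.0], [-0.17, 0.38, -0.0], [-0.13, 0.39, -0.0], [-0.1, 0.4, -0.0], [-0.06, 0.41, -0.0], [-0.02, 0.41, -0.0]]
```

>>> carry_out(claw=[0.8,0.8,0.8,0.8,0.8,0.8,0.8,0.8,0.8], delta_pos=[[-0.38,0.17,0],[-0.36,0.2,0],[-0.34,0.23,0],[-0.32,0.26,0],[-0.29,0.29,0],[-0.27,0.32,0],[-0.24,0.34,0],[0,0,0],[0,0,0]], angular=[[0,0,0],[0,0,0],[0,0,0],[0,0,0],[0,0,0],[0,0,0],[0,0,0],[0,0,0],[0,0,0]])

```text
clock: 17.05
position: [0.5575, 0.2095, 0.0684]
ee_rot: [-2.974, -1.01, -0.002]
force: [-0.8, 2.9, 7.1]
width: 0.144
gripper_force: 40.0
```

```bash
python3 -c "
from h import *
c=np.array([.601,.2135]);a=np.radians(217.2)
go((*(c+.045*np.array([np.cos(a),np.sin(a)])),.068),-52.5)
v=arm.observe()['position'][:2]-c;print(np.hypot(*v),np.degrees(np.arctan2(v[1],v[0])))
"
```

```text
t 17.05 pos [0.5575 0.2095 0.0684] yang -52.48 tilt [0.0011 0.0009] F [-0.8  2.9  7.1] w 1.32 gf 40.0
delta cm [-0.81  2.31  0.04]
rz 0.0004
0.04365847177081328 -174.79403133802262
```

>>> carry_out(claw=[0.8,0.8,0.8,0.8,0.8,0.8,0.8,0.8,0.8], delta_pos=[[-0.22,0.36,0],[-0.19,0.38,0],[-0.16,0.39,0],[-0.12,0.4,0],[-0.07,0.4,0],[-0.03,0.4,0],[0,0,0],[0,0,0],[0,0,0]], angular=[[0,0,0],[0,0,0],[0,0,0],[0,0,0],[0,0,0],[0,0,0],[0,0,0],[0,0,0],[0,0,0]])

```text
clock: 17.95
position: [0.5662, 0.1884, 0.0684]
ee_rot: [-2.972, -1.012, -0.005]
force: [1.4, 8.1, 3.7]
width: 0.146
gripper_force: 40.0
```

```bash
python3 -c "
from h import *
c=np.array([.601,.2135]);a=np.radians(217.2)
go((*(c+.045*np.array([np.cos(a),np.sin(a)])),.068),-52.5)
v=arm.observe()['position'][:2]-c;print(np.hypot(*v),np.degrees(np.arctan2(v[1],v[0])))
t=arm.get_image('top');s=arm.get_image('side')
im=[cv2.resize(p['frame'][y:y+60,x:x+70],None,fx=5.7,fy=5.7,interpolation=cv2.INTER_CUBIC) for p,x,y in((t,230,175),(s,275,155))]
cv2.imwrite('pics/e.png',np.hstack(im)[:,:,::-1])
"
```

```text
t 17.95 pos [0.5662 0.1884 0.0684] yang -52.38 tilt [0.0024 0.0029] F [1.4 8.1 3.7] w 1.34 gf 40.0
delta cm [-0.21  0.11  0.04]
rz 0.0021
0.042931239767517955 -144.23726175741598
```

View pics/e.png

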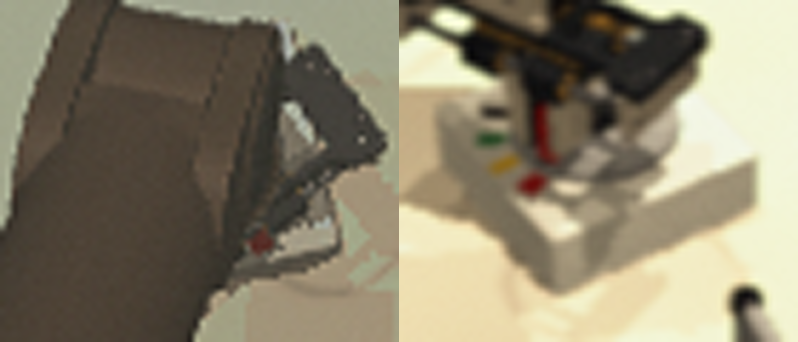

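The side view shows the post at about (301,183) px, next to the red tick at (298,187). Next: quantify the angle.

Run:
```python
from h import *
from scipy.optimize import least_squares
s=arm.get_image("side");f=s["frame"].astype(int)
sub=f[160:200,280:325];m=(sub[...,0]>1.7*sub[...,1])&(sub[...,0]>1.7*sub[...,2])&(sub[...,0]>50)
n,l,st,ce=cv2.connectedComponentsWithStats(m.astype(np.uint8))
for i in range(1,n):
    if st[i,4]>4:
        ys,xs=np.nonzero(l==i);b=ys.max();print(st[i],ce[i]+[280,160],"bottom",xs[ys>=b-1].mean()+280.5,b+161)
for c0 in((.601,.2135),(.6021,.2144),(.6,.2122)):
    for q,z in(((548-399)/5.7+275,155+160/5.7,),.058),((532-399)/5.7+275,155+184/5.7),.05):
        p=atz(s,np.array(q)/[640,400],z);v=p[:2]-c0;print(c0,p.round(4),np.hypot(*v).round(4),np.degrees(np.arctan2(v[1],v[0])).round(1))
P=np.array([[.5633,.2385],[.5575,.2095],[.5662,.1884]])
r=least_squares(lambda c:np.hypot(*(P-c).T)-.045,(.6,.213));print(r.x,r.fun,np.degrees(np.arctan2(*(P-r.x).T[::-1])))
```

```text
File "<stdin>", line 10
    for q,z in(((548-399)/5.7+275,155+160/5.7,),.058),((532-399)/5.7+275,155+184/5.7),.05):
                                                                                         ^
SyntaxError: unmatched ')'
```

Run:
```python
from h import *
from scipy.optimize import least_squares
s=arm.get_image("side");f=s["frame"].astype(int)
sub=f[160:200,280:325];m=(sub[...,0]>1.7*sub[...,1])&(sub[...,0]>1.7*sub[...,2])&(sub[...,0]>50)
n,l,st,ce=cv2.connectedComponentsWithStats(m.astype(np.uint8))
for i in range(1,n):
    if st[i,4]>4:
        ys,xs=np.nonzero(l==i);b=ys.max();print(st[i],ce[i]+[280,160],"bottom",xs[ys>=b-1].mean()+280.5,b+161)
for c0 in((.601,.2135),(.6021,.2144),(.6,.2122)):
    for q,z in((((548-399)/5.7+275,155+160/5.7),.058),(((532-399)/5.7+275,155+184/5.7),.05)):
        p=atz(s,np.array(q)/[640,400],z);v=p[:2]-c0;print(c0,p.round(4),np.hypot(*v).round(4),np.degrees(np.arctan2(v[1],v[0])).round(1))
P=np.array([[.5633,.2385],[.5575,.2095],[.5662,.1884]])
r=least_squares(lambda c:np.hypot(*(P-c).T)-.045,(.6,.213));print(r.x,r.fun,np.degrees(np.arctan2(*(P-r.x).T[::-1])))
```

```text
[19 13  4 11 22] [299.86363636 178.31818182] bottom 301.5 184
[16 25  5  4 14] [298.21428571 186.64285714] bottom 298.5 189
(0.601, 0.2135) [0.5638 0.1827 0.058 ] 0.0483 -140.4
(0.601, 0.2135) [0.5507 0.1734 0.05  ] 0.0643 -141.5
(0.6021, 0.2144) [0.5638 0.1827 0.058 ] 0.0497 -140.4
(0.6021, 0.2144) [0.5507 0.1734 0.05  ] 0.0657 -141.4
(0.6, 0.2122) [0.5638 0.1827 0.058 ] 0.0467 -140.8
(0.6, 0.2122) [0.5507 0.1734 0.05  ] 0.0627 -141.8
[0.60205929 0.21561258] [ 1.24072681e-05 -2.34058879e-05  1.56981182e-05] [ 149.43808111 -172.18900344 -142.80619141]
```

>>> carry_out(claw=[0.8,0.8,0.8,0.8], delta_pos=[[0,0.04,0],[0,0,0],[0,0,0],[0,0,0]], angular=[[0,0,0],[0,0,0],[0,0,0],[0,0,0]])

```text
clock: 18.5
position: [0.5663, 0.1882, 0.0684]
ee_rot: [-2.972, -1.012, -0.005]
force: [1.4, 8.5, 4.2]
width: 0.142
gripper_force: 40.0
```

```bash
python3 -c "
from h import *
go(None)
s=arm.get_image('side');save(s,'s6.png',3.5,(250,140,420,300))"
```

```text
t 18.5 pos [0.5663 0.1882 0.0684] yang -52.38 tilt [0.0024 0.003 ] F [1.4 8.5 4.2] w 1.31 gf 40.0
```

View pics/s6.png

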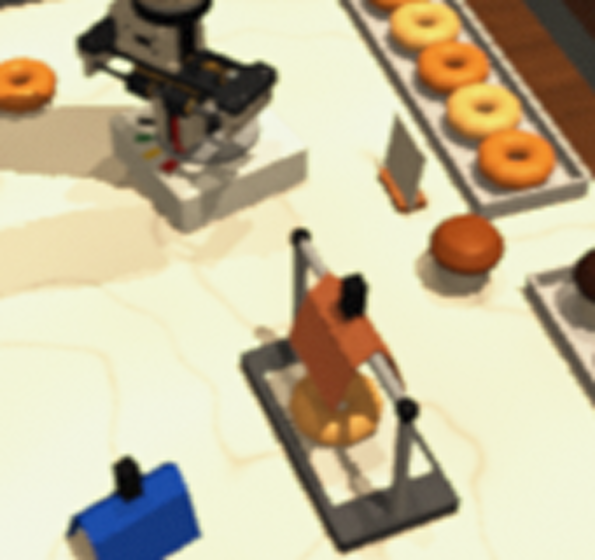

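The hood is still hanging on the bar at about (350,225) px, and the fingers are holding the post at the red tick, about (299,187) px. Next: hand in.

```bash
python3 -c "
from cell import arm
print(arm.sign_off())"
```

```text
the job is handed in; nothing more can be done
None
```

The copper hood hangs on the rack's bar by itself, and I handed in at about 18.5 s with the arm still holding the dial at the red third notch (about 1.19 rad by my measurement, the notch being at 1.2).

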